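# Couple the drawbar hook onto the sprung pin

### The job

Lay the loose drawbar hook flat on the deck of the coupling stand and push its mouth onto the stand's sprung pin until the hook's safety latch flips shut behind the pin, never driving the sprung pin as far as its end stop in either direction. Then tug the hook gently back, so that the pin gives a few millimetres with it and proves the latch, ease off, and leave the hook coupled, flat on the deck. Leave the relay and the grease tin where they are.

Things in the scene. Friction and masses are not known exactly. Their poses are not given: they have to be found in the camera images.
- hook_grip (a point): Flat steel drawbar hook, 165 x 50 mm, 14 mm thick, 0.3 to 0.5 kg, lying flat on the bench. This is the centre of its upright grip rib, 32 mm above the hook's underside; the rib is 44 mm long (x), 16 mm thick (y), its top 50 mm above the underside. Axes: x along the hook towards its open mouth, z up. Tail end 53 mm behind this point, prong tips 112 mm ahead.
- hook_home (a point): On the hook, 55 mm ahead of the grip point, mid-thickness (7 mm up): the end of the slot, where the pin's axis lies when fully home. The mouth is 32 mm wide between the prong tips, 57 mm ahead of here, and narrows within 20 mm to a slot 15 mm wide. The latch bars the slot 24 mm ahead of here. Axes as the hook.
- latch (a joint): The hook's safety latch, a sprung bar across the slot that swings only inwards, rad: 0 shut, 1.45 wide open. Pushed by the pin it gives from about 4 N, resists most (8 to 12 N) near 0.8 rad, lets the pin by at 1.3 to 1.45 rad when it is almost home, and springs shut behind it. A tab on top of the left prong turns with it. Coupled, the pin has about 15 mm of play between slot end and shut latch.
- stand: Coupling stand: steel deck plate 370 x 120 x 12 mm fixed on the bench; origin on its underside, deck top 12 mm above it. Axes: x the direction to push the hook (deck from x = -170 to +200 mm), z up. A grey buffer housing 56 mm wide, 48 mm high on the far half carries a sprung arm 16 mm wide, 18 mm above the deck; below the arm's end hangs the pin, so a hook can only slide on along the deck.
- pin_mark (a point): Nominal place of the pin's foot, on the deck top, at x = +40 mm, y = 0 of the stand (same axes). The housing is clamped at a new setting each time: the real pin is up to 25 mm nearer or farther along x and is not measured; find it by contact or sight. Pin 12 mm across, round head 26 mm across above it, 34 mm over the deck at most; the housing's near face is 67 mm beyond the pin.
- buffer (a joint): Travel of the sprung pin along the stand's x, m: 0 unloaded, positive pushed in, negative pulled back towards the robot. Centring spring 2.5 N per mm, stops at 9 mm either way; beyond 7.5 mm (19 N) counts as driven to the stop. Pulled back 2.5 mm or more for a third of a second counts as the tug; 3 to 5 mm is a good tug.
- relay_mid (a point): Bystander: small black plug-in relay 30 x 30 x 39 mm standing on the bench, its centre.
- tin_mid (a point): Bystander: grease tin 69 mm across, 54 mm high, its centre.
Not all that is in view belongs to the job. What is shaped like the part that bears hook_grip but yellow is not meant.

How it is judged:
On the way, in this order (a step that is already met when the one before it is completed fails the run):
1. the pin, entering the hook's mouth, pushes the latch open (value of joint latch above 0.9 rad and value of joint buffer above 0.001 m and x of hook_grip in the frame of stand between -0.07 and 0.022 m and y of hook_grip in the frame of stand between -0.015 and 0.015 m and angle between the x axis of hook_grip and the x axis of stand, either way round below 0.25 rad and z of hook_grip in the frame of stand between 0.036 and 0.052 m).
2. with the latch shut behind the pin, the hook tugs the sprung pin back by 2.5 mm or more (value of joint latch below 0.15 rad and value of joint buffer below -0.0025 m and x of hook_grip in the frame of stand between -0.07 and 0.022 m and y of hook_grip in the frame of stand between -0.015 and 0.015 m and angle between the x axis of hook_grip and the x axis of stand, either way round below 0.25 rad), for 0.3 s.
At the end, for the whole second after the job is handed in: The hook lies flat on the deck (tilt under 0.08 rad, grip point 40 to 49 mm above the stand's origin, at x -70 to +22 mm, y within 15 mm, in line within 0.25 rad), coupled, its latch shut (under 0.15 rad), the sprung pin back at rest (within 2 mm of 0) (value of joint latch below 0.15 rad and value of joint buffer between -0.002 and 0.002 m and angle between hook_grip's own z axis and vertical below 0.08 rad and x of hook_grip in the frame of stand between -0.07 and 0.022 m and y of hook_grip in the frame of stand between -0.015 and 0.015 m and angle between the x axis of hook_grip and the x axis of stand, either way round below 0.25 rad and z of hook_grip in the frame of stand between 0.04 and 0.049 m); the robot touches nothing.
It fails at once if the sprung pin is driven to its end stop (7.5 mm or more, pushed in or pulled out) (value of joint buffer above 0.0075 m or value of joint buffer below -0.0075 m).
It fails at once if the relay or the grease tin is moved by more than 30 mm (distance of any of relay_mid, tin_mid from where it was at the start of the episode above 0.03 m).
It also fails if it takes over 72 s, if anything falls off the work surface, if the arm or the gripper's body presses on something with over 40 N, if the wrist force passes 120 N, or if a joint passes its speed limit or range.

### The arm

A 7-joint arm with a two-finger parallel gripper is mounted at the origin on a cart in front of the work surface, level with it; the furniture and walls round the work are solid. World frame = base frame: x ahead of the robot, y to its left, z up, the work surface at z = 0. Lengths are in m, angles in rad, forces in N, time in s.
With the tool pointing down it reaches from about 0.425 to 1.025 m from the base axis. Payload 9.4 kg.
Tool frame: the origin (TCP) lies at the very end of the fingers, on their centre line; the grasp point (between the pads) lies 19 mm behind it; z points along the fingers, y is the line along which they close (so a half turn about z gives the same grasp; the last joint's range is limited). The gripper opens to 93 mm and grips with 3 to 60 N. Pads are 15 mm wide; open, the fingers measure 128 mm over their backs; the gripper's body (75 mm by 188 mm) begins 65 mm behind the grasp point.
Start: joints at [1.041, 0.599, -0.003, 1.599, 0.002, 0.943, -0.08], TCP at [0.317, -0.652, 0.219] pointing down, gripper open.
Joint ranges: [-2.57, 2.57], [-0.35, 1.97], [-1.29, 1.29], [0.11, 2.56], [-1.05, 4.19], [0.11, 1.86], [-2.63, 2.63]. Speed limits (rad/s): [2.22, 2.22, 3.01, 3.01, 3.14, 3.14, 3.14].

### API

Orientations are given as a rotation vector (axis times angle).
In Python, from workcell import manip gives the robot as it stands.
- The arm moves only by the tool carry_out, never from a script. Its argument "targets" is a list of rows, each a list of 6 numbers: the shift along the tool's x, y, z in cm, then the turn, a rotation vector about the tool's x, y, z in degrees. In form: [[x, y, z, wx, wy, wz], ...]. A call has 1 to 20 rows; each row is the pose to reach, as a shift and turn from the pose commanded when the call began, along the tool's axes at that moment; what a row does not reach only later rows make up. A row lasts 1/8 s, in which the tool goes at most 62.5 mm and 10.7 degrees, less where a joint would pass 70% of its speed; a pose out of reach is approached as far as the arm can. A call with a gripper value outside its range is refused whole. "grip" is the finger opening in cm, from 0 to 9.3, set as the call begins (left out, the last holds). The fingers move at their own pace and stop on an object; "newtons" is the grip in N (left out, the last holds). Time passes only in rows, so rows that repeat a pose let the fingers close. It gives the time, the measured TCP pose, the force, the opening and the grip force at its end, in the units of the state.
- manip.observe(): the state, without advancing time (a new reading comes with each control period).
- manip.snapshot(name): name is "side" or "top" or "wrist"; returns (picture, depth): 400x640x3 uint8, blue, green, red; 400x640 float32, m along the optical axis (not along the pixel's ray), 0 where there is no reading.
- manip.calibration(name): a dict with "fx", "fy", "cx", "cy" (pixels), "k1" (the pictures are not rectified: a ray, as slopes to the right and down, at radius r is drawn at 1 + k1 r^2 times it, then the intrinsics apply), "R" (3x3) and "t" (3): a world point X has camera coordinates R X + t; the wrist camera has in their place "hand_eye" (4x4, takes a point from camera to tool coordinates, whose origin is the TCP and whose axes are the flange's). Camera axes: x right, y down, z forward; pixel columns grow to the right and rows downward; lengths in m; the calibration is good to about 2 mm. A picture is of the moment at which its call begins: read the wrist's pose just before it. calibration takes no time and is no camera call.
- manip.hand_in(): hands the job in; it is judged then, once.
Trained networks look in the newest picture that a camera, given by its name, has taken for a name from the list of things; names that differ only in an ending like _2 or _b are one class to them, and where a whole thing is asked for, a point or a joint stands for the part that bears it (a point fixed in the world has none). Each returns a list of dicts, best first, with "conf" (0 to 1); they miss things now and then, are a little off and sometimes report something else, mostly with a low value. They report only what shows in the picture. A call takes as long as a camera call. They do not tell look-alikes from the thing itself.
- manip.find_in(camera, query): "location" ([column, row] as shares, 0 to 1, of the picture: columns of its width, rows of its height, amid what is visible of it).
- manip.silhouettes(camera, query): "pixels" (400x640 bool, what is visible of it) and "location" ([column, row] as shares, 0 to 1, of the picture: columns of its width, rows of its height, amid what is visible of it).
The state is a dict: "t": time; "joints": joint angles; "qvel": joint speeds; "effort": joint torques, N m; "position": TCP position; "eef_rot": TCP orientation; "contact_force": force on the tool from outside, world axes, zero at the start; "torque": the same for the moment, N m; "grip_width": finger opening in m; "grasp_force": force on a finger pad.
Only numpy, scipy, OpenCV 4.12 (cv2) and the standard library are available. Lean on these libraries where they do the work, as an engineer would, in place of code of your own. Each camera call takes 0.05 s, during which the arm holds its last target. There are 200 camera calls.

## Working session

There is one attempt and no reset: what is moved stays moved. The work goes in short steps, Python scripts to look and compute and a tool call to move; the robot and the scene stay as the last step left them, time stands still between calls to the robot, and variables do not carry over. Pictures are saved under pics/ and viewed, at most 10 in all, crops included, and the job is handed in when it is done.

Besides the shell and the picture viewer there is one more tool, called after "Request:" as name([rows], argument=value, ...), one row to a line, values as JSON. carry_out: Moves the arm, as the interface text tells. Its arguments: {"type":"object","properties":{"targets":{"type":"array"},"grip":{"type":"number"},"newtons":{"type":"number"}},"required":["targets"]}

```bash
mkdir -p pics; cat > h.py <<'E'
import numpy as np, cv2
from scipy.spatial.transform import Rotation as Ro
from workcell import manip
def cam(n):
    c=manip.calibration(n)
    if 'hand_eye' in c:
        s=manip.observe(); T=np.eye(4); T[:3,:3]=Ro.from_rotvec(s['eef_rot']).as_matrix(); T[:3,3]=s['position']
        M=T@np.array(c['hand_eye'])
    else:
        M=np.eye(4); R=np.array(c['R']); M[:3,:3]=R.T; M[:3,3]=-R.T@np.array(c['t'])
    return c,M
def pts(c,M,uv,z):  # pixels (N,2), depth -> world
    uv=np.asarray(uv,float).reshape(-1,2)
    K=np.array([[c['fx'],0,c['cx']],[0,c['fy'],c['cy']],[0,0,1.]])
    n=cv2.undistortPoints(uv[:,None],K,np.array([c['k1'],0,0,0,0.]))[:,0]
    p=np.c_[n,np.ones(len(n))]*np.asarray(z).reshape(-1,1)
    return p@M[:3,:3].T+M[:3,3]
def rays(c,M,uv):
    return pts(c,M,uv,np.ones(len(np.asarray(uv).reshape(-1,2))))-M[:3,3]
E
python3 - <<'E'
from h import *
s=manip.observe(); print(s)
for n in ['top','side']:
    c,M=cam(n); im,d=manip.snapshot(n); cv2.imwrite(f'pics/{n}0.png',im); np.save(f'{n}0.npy',d)
    print(n,M.round(3).tolist())
    for q in ['hook_grip','stand','latch','relay_mid','tin_mid','buffer']:
        for r in manip.silhouettes(n,q)[:4]:
            px=np.argwhere(r['pixels'])[:,::-1]; dd=d[px[:,1],px[:,0]]; ok=dd>0
            P=pts(c,M,px[ok],dd[ok])
            print(q,round(r['conf'],2),(np.array(r['location'])*[640,400]).round(),len(px),np.median(P,0).round(3) if len(P) else '',np.percentile(P,[3,97],axis=0).round(3).tolist() if len(P) else '')
E
```

```text
{'t': 0.0, 'joints': array([ 1.04129903,  0.6000742 , -0.00252222,  1.60009588,  0.00178288,
        0.94289534, -0.07982962]), 'qvel': array([ 8.64079011e-05, -7.70830578e-04,  2.17592928e-03,  7.80889275e-04,
       -1.00855548e-03, -1.25176195e-04,  4.12126547e-04]), 'effort': array([-8.47823994e-04, -7.65052700e+01,  1.49731815e+00, -2.52345908e+01,
       -5.23556164e-02,  1.69193937e-02,  1.77842758e-04]), 'position': array([ 0.31694826, -0.65153114,  0.2178092 ]), 'eef_rot': array([-3.06006074e+00, -7.04880396e-01,  7.21451777e-04]), 'contact_force': array([ 0.39465096, -0.50878601,  0.78146797]), 'torque': array([-0.01400285, -0.04171396,  0.03698019]), 'grasp_force': 0.0, 'grip_width': 0.09296479363704331}
top [[0.026, -0.997, 0.076, 0.423], [-1.0, -0.027, -0.008, 0.053], [0.01, -0.076, -0.997, 1.512], [0.0, 0.0, 0.0, 1.0]]
hook_grip 0.73 [399. 215.] 540 [ 0.477 -0.226  0.014] [[0.401, -0.249, 0.002], [0.548, -0.203, 0.051]]
hook_grip 0.67 [347. 223.] 456 [ 0.457 -0.051  0.015] [[0.424, -0.114, 0.007], [0.504, 0.012, 0.051]]
stand 0.55 [275. 201.] 3558 [0.526 0.191 0.012] [[
[... 540 characters left out ...]
.983, -0.125, 0.131, 0.371], [-0.18, 0.579, -0.795, 1.014], [0.024, -0.805, -0.592, 0.809], [0.0, 0.0, 0.0, 1.0]]
hook_grip 0.88 [355. 173.] 519 [ 0.459 -0.22   0.012] [[0.399, -0.244, 0.001], [0.54, -0.2, 0.048]]
hook_grip 0.84 [349. 204.] 471 [ 0.453 -0.03   0.013] [[0.42, -0.113, -0.002], [0.505, 0.02, 0.049]]
stand 0.78 [311. 261.] 4196 [0.518 0.209 0.01 ] [[0.372, 0.116, 0.003], [0.71, 0.295, 0.013]]
relay_mid 0.73 [236. 315.] 266 [0.645 0.426 0.034] [[0.632, 0.408, 0.01], [0.663, 0.436, 0.041]]
tin_mid 0.57 [307. 152.] 354 [ 0.632 -0.28   0.043] [[0.604, -0.324, 0.006], [0.661, -0.267, 0.054]]
buffer 0.77 [286. 253.] 244 [0.583 0.217 0.039] [[0.552, 0.201, 0.018], [0.622, 0.23, 0.045]]
```

```bash
python3 - <<'E'
import cv2
im=cv2.imread('pics/top0.png'); cv2.imwrite('pics/tc.png',cv2.resize(im[120:270,190:450],(780,450),interpolation=cv2.INTER_CUBIC))
im=cv2.imread('pics/side0.png'); cv2.imwrite('pics/sc.png',cv2.resize(im[120:340,190:450],(709,600),interpolation=cv2.INTER_CUBIC))
E
```

```text
(no output)
```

View pics/tc.png

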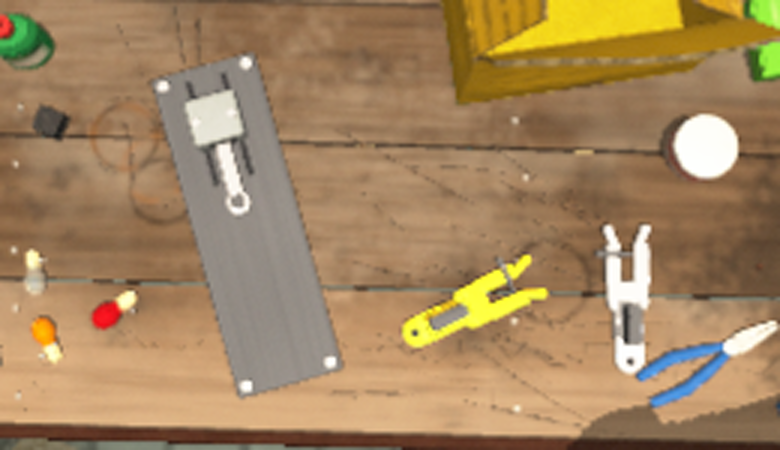

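View pics/sc.png

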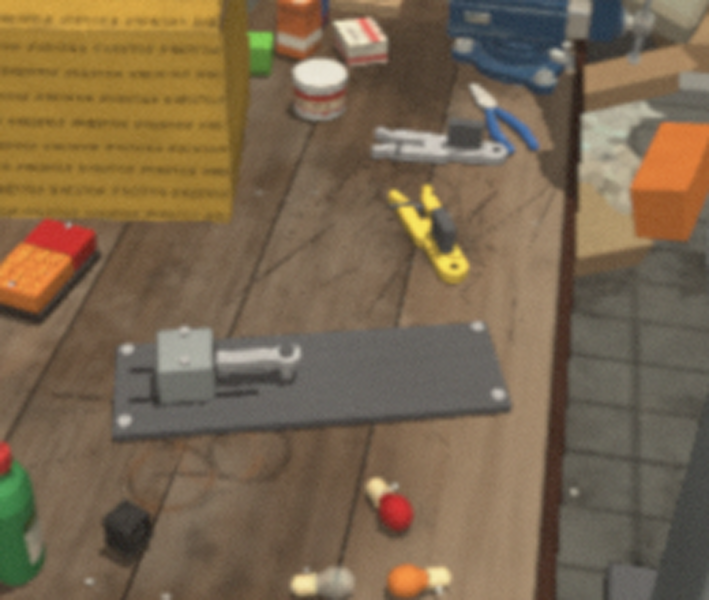

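Candidates for the hook: the steel-white one at top (399,220) / side (355,173), and the yellow one at top (347,223) / side (349,204). The yellow one is the decoy, so I take the steel one. The pin head is at top (269,188), side (296,252).

```bash
python3 - <<'E'
from h import *
def tri(u1,u2):
    A=[];b=[]
    for n,u in(('top',u1),('side',u2)):
        c,M=cam(n); r=rays(c,M,[u])[0]; r/=np.linalg.norm(r); P=np.eye(3)-np.outer(r,r); A.append(P); b.append(P@M[:3,3])
    x=np.linalg.lstsq(np.vstack(A),np.hstack(b),rcond=None)[0]; return x.round(4)
print('pinhead',tri((269.3,187.7),(295.6,252)),'rib',tri((400.3,228.0),(360.5,168.5)))
f=260/709
t=lambda x,y:(190+x/3,120+y/3); s=lambda x,y:(190+x*f,120+y*f)
S=[tri(t(163,87),s(124,420)),tri(t(246,63),s(127,349)),tri(t(330,362),s(477,327)),tri(t(246,386),s(498,394))]
print(S)
for n in ['top','side']:
    c,M=cam(n); im=cv2.imread(f'pics/{n}0.png'); d=np.load(f'{n}0.npy')
    v,u=np.mgrid[0:400,0:640]; ok=d>0
    P=pts(c,M,np.c_[u[ok],v[ok]],d[ok]); col=im[ok]
    m=(P[:,0]>.38)&(P[:,0]<.58)&(P[:,1]>-.27)&(P[:,1]<-.18)
    r=m&(P[:,2]>.042)&(P[:,2]<.06); print(n,'rib',r.sum(),cv2.minAreaRect(P[r,:2].astype('f')),np.median(P[r],0).round(4))
    m=(P[:,0]>.35)&(P[:,0]<.75)&(P[:,1]>.08)&(P[:,1]<.32)&(P[:,2]>.007)&(P[:,2]<.018)
    print('stand',m.sum(),cv2.minAreaRect(P[m,:2].astype('f')))
    b=(P[:,0]>.6)&(P[:,1]<.1)&(P[:,1]>-.2)&(P[:,2]>.08); print('box',P[b].min(0),P[b].max(0))
E
```

```text
pinhead [0.5634 0.2057 0.0298] rib [ 0.4421 -0.2279  0.0317]
[array([0.6942, 0.2958, 0.0127]), array([0.7236, 0.204 , 0.0117]), array([0.3927, 0.1003, 0.0107]), array([0.3639, 0.1919, 0.0116])]
top rib 71 ((0.4454563856124878, -0.22895847260951996), (0.04210931062698364, 0.017083941027522087), 1.452897548675537) [ 0.4438 -0.2276  0.0491]
stand 3226 ((0.551541268825531, 0.2002105861902237), (0.23705369234085083, 0.39551591873168945), 89.78376007080078)
box [ 0.65905017 -0.19999706  0.08019807] [1.18274957 0.09812478 0.37157183]
side rib 46 ((0.43960773944854736, -0.2262813001871109), (0.03980386257171631, 0.019410060718655586), 6.1312031745910645) [ 0.4379 -0.2253  0.0476]
stand 3873 ((0.5301945209503174, 0.23915058374404907), (0.370208203792572, 0.206623375415802), 17.47246551513672)
box [ 0.65611498 -0.19999929  0.08001203] [1.56304279 0.09999271 0.56275438]
```

```bash
cat >> h.py <<'E'
def mv(p,yaw=None):
    "shift (cm, tool axes) and turn (deg) from measured pose to world p with tool x heading yaw (deg), pointing down"
    s=manip.observe(); R=Ro.from_rotvec(s['eef_rot']); d=R.inv().apply(np.array(p)-s['position'])*100
    x=R.as_matrix()[:,0]; h=np.degrees(np.arctan2(x[1],x[0]))
    w=np.zeros(3)
    if yaw is not None:
        a=np.radians(yaw); T=Ro.from_matrix(np.array([[np.cos(a),np.sin(a),0],[np.sin(a),-np.cos(a),0],[0,0,-1]]))
        w=np.degrees((R.inv()*T).as_rotvec())
    print('mv',d.round(2),'turn',w.round(2),'now',s['position'].round(4),'heading',h.round(2),'tilt',np.degrees(np.arccos(-R.as_matrix()[2,2])).round(2))
E
python3 - <<'E'
from h import *
mv([.442,-.2275,.22],3.3)
for n in ['top','side']:
    c,M=cam(n); d=np.load(f'{n}0.npy'); v,u=np.mgrid[0:400,0:640]; ok=d>0
    P=pts(c,M,np.c_[u[ok],v[ok]],d[ok])
    for lo in np.arange(-.7,-.1,.1):
        m=(P[:,1]>lo)&(P[:,1]<lo+.1)&(P[:,0]>.25)&(P[:,0]<.6); print(n,lo.round(1),m.sum(),P[m,2].max().round(3) if m.any() else '')
E
```

```text
mv [ 29.8  -32.71  -0.14] turn [ 0.    0.   22.64] now [ 0.3171 -0.652   0.2187] heading 25.94 tilt 0.01
top -0.7 4574 0.61
top -0.6 3839 0.727
top -0.5 4765 0.736
top -0.4 2613 0.019
top -0.3 2623 0.058
top -0.2 2634 0.02
side -0.7 1446 0.489
side -0.6 877 0.39
side -0.5 3144 0.179
side -0.4 1179 0.03
side -0.3 1452 0.052
side -0.2 1628 0.019
```

Request:
carry_out([
  [1,-1,-3,0,0,0],
  [4,-4.4,-5,0,0,3],
  [8,-8.8,-5,0,0,6],
  [12,-13.2,-5,0,0,9],
  [16,-17.6,-5,0,0,12],
  [20,-22,-5,0,0,15],
  [24,-26.4,-4,0,0,18],
  [27,-29.8,-2,0,0,21],
  [29,-31.8,1,0,0,22.6],
  [29.8,-32.7,3,0,0,22.6],
  [29.8,-32.7,3,0,0,22.6],
], grip=5.5, newtons=40)

```text
t: 2.08
position: [0.4418, -0.2264, 0.1878]
eef_rot: [-3.139, -0.095, 0.003]
contact_force: [0.5, -0.4, 0.5]
grip_width: 0.0552
grasp_force: 0.0
```

```bash
python3 - <<'E'
from h import *
c,M=cam('wrist'); im,d=manip.snapshot('wrist'); mv([.442,-.2275,.02],3.3)
cv2.imwrite('pics/w1.png',im); np.save('w1.npy',d); np.save('w1M.npy',M)
for r in manip.silhouettes('wrist','hook_grip')[:2]:
    px=np.argwhere(r['pixels'])[:,::-1]; dd=d[px[:,1],px[:,0]]; ok=dd>0; P=pts(c,M,px[ok],dd[ok])
    print(r['conf'],len(px),P.mean(0).round(4),[np.percentile(P[:,2],q).round(3) for q in (5,50,95)])
    t=P[(P[:,2]>.04)]; print('rib',len(t),cv2.minAreaRect(t[:,:2].astype('f')),np.median(t,0).round(4))
    f=P[(P[:,2]<.022)]; print('flat',cv2.minAreaRect(f[:,:2].astype('f')))
E
```

```text
mv [ 1.000e-02 -0.000e+00  1.687e+01] turn [-0.01  0.05  0.09] now [ 0.442  -0.2275  0.1887] heading 3.39 tilt 0.05
0.67 5235 [ 0.4653 -0.0635  0.0202] [np.float64(0.011), np.float64(0.014), np.float64(0.05)]
rib 846 ((0.4474658966064453, -0.028494268655776978), (0.016473956406116486, 0.04464301839470863), 26.873647689819336) [ 0.4485 -0.0312  0.0496]
flat ((0.4671078324317932, -0.05265557020902634), (0.05938049033284187, 0.16335415840148926), 24.42985725402832)
0.58 5289 [ 0.4789 -0.227   0.0198] [np.float64(0.013), np.float64(0.015), np.float64(0.05)]
rib 783 ((0.44355544447898865, -0.22928722202777863), (0.04455780237913132, 0.01591898687183857), 1.586746096611023) [ 0.4454 -0.2291  0.0501]
flat ((0.4733368754386902, -0.22328630089759827), (0.16131143271923065, 0.05831092223525047), 2.2098581790924072)
```

View pics/w1.png

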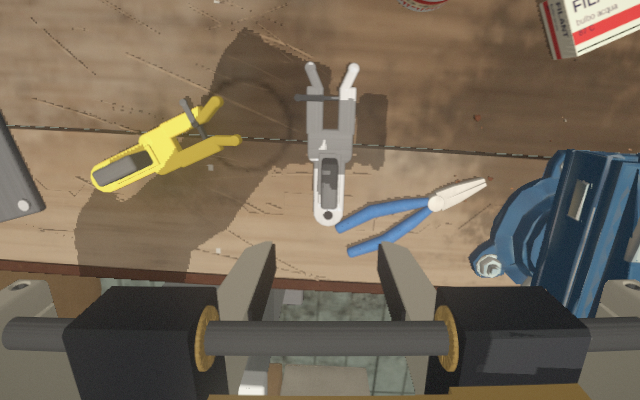

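The steel hook lies at wrist pixels (330,140): rib centre (329,183), prong tips (333,68), latch bar (320,98). The choice is confirmed: steel, not yellow. I go down onto the rib.

Request:
carry_out([
  [0.1,0.1,4,0,0,1.4],
  [0.15,0.17,9,0,0,1.4],
  [0.15,0.17,13,0,0,1.4],
  [0.15,0.17,16,0,0,1.4],
  [0.15,0.17,16.8,0,0,1.4],
  [0.15,0.17,16.8,0,0,1.4],
])

```text
t: 2.92
position: [0.4439, -0.2299, 0.0212]
eef_rot: [3.141, 0.052, 0.001]
contact_force: [0.3, 0.2, 0.8]
grip_width: 0.0546
grasp_force: 0.0
```

Request:
carry_out([
  [0,0,0,0,0,0],
  [0,0,0,0,0,0],
  [0,0,0,0,0,0],
  [0,0,0,0,0,0],
], grip=0, newtons=45)

```text
t: 3.42
position: [0.4438, -0.2292, 0.0209]
eef_rot: [3.141, 0.053, 0.001]
contact_force: [0.9, 0.3, 1.2]
grip_width: 0.0193
grasp_force: 0.0
```

Request:
carry_out([
  [0,0,-1,0,0,0],
  [0,0,-3,0,0,0],
  [0,0,-6,0,0,0],
  [0,0,-8,0,0,0],
  [0,0,-8,0,0,0],
])

```text
t: 4.05
position: [0.444, -0.2294, 0.1019]
eef_rot: [3.14, 0.053, 0.003]
contact_force: [-0.0, 0.5, -4.5]
grip_width: 0.016
grasp_force: 45.0
```

```bash
python3 - <<'E'
from h import *
c,M=cam('wrist'); im,d=manip.snapshot('wrist'); s=manip.observe(); print(s['grip_width'],s['grasp_force'],s['contact_force'],s['torque'])
cv2.imwrite('pics/w2.png',im); np.save('w2.npy',d)
v,u=np.mgrid[0:400,0:640]; ok=d>0; P=pts(c,M,np.c_[u[ok],v[ok]],d[ok])
R=Ro.from_rotvec(s['eef_rot']); L=R.inv().apply(P-s['position'])
for r in manip.silhouettes('wrist','hook_grip')[:2]:
    m=r['pixels'][ok]; l=L[m]; print(r['conf'],m.sum(),np.percentile(l,[2,50,98],axis=0).round(4).tolist()); print(cv2.minAreaRect(l[:,:2].astype('f')))
    l=l[(abs(l[:,1])<.035)&(l[:,0]>.01)]
    A=np.c_[l[:,:2],np.ones(len(l))]; print('plane',np.linalg.lstsq(A,l[:,2],rcond=None)[0])
a=np.radians(17.4); u=np.array([np.cos(a),np.sin(a)]);O=np.array([.5293,.1935])
mv([*(O-.12*u),.13],17.4)
E
```

```text
0.015709840337994246 44.9893856048584 [ 0.23469479  0.02182205 -5.27618863] [0.0212512  0.13357558 0.02284274]
0.59 9322 [[-0.014, -0.2323, 0.0503], [0.0251, -0.1653, 0.0866], [0.0727, -0.0979, 0.1008]]
((0.025039969012141228, -0.18642884492874146), (0.18663877248764038, 0.06071098521351814), 67.46472930908203)
plane [0. 0. 0.]
mv [ -1.54 -38.73  -2.96] turn [-1.000e-02  2.000e-02 -1.545e+01] now [ 0.4433 -0.229   0.1004] heading 1.95 tilt 0.02
```

View pics/w2.png

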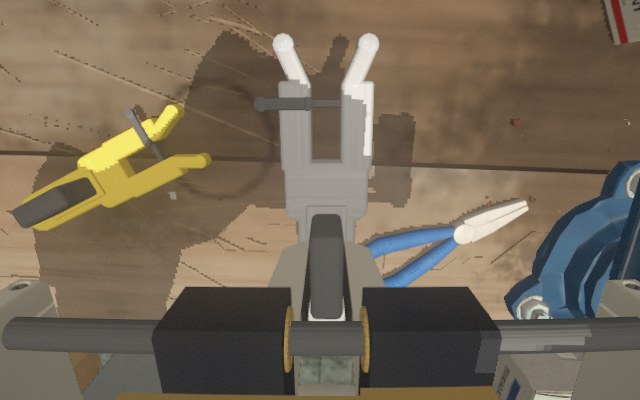

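The hook is held in line: prong tips at (283,43) and (370,43), latch tab at (262,103), rib between the pads at (326,250). Next I measure how it sits in the hand.

```bash
python3 - <<'E'
from h import *
c,_=cam('wrist'); H=np.array(c['hand_eye']); d=np.load('w2.npy')
v,u=np.mgrid[0:400,0:640]; ok=(d>0)&(u>250)&(u<390)&(v>30)&(v<290)
L=pts(c,H,np.c_[u[ok],v[ok]],d[ok]); 
for lo in np.arange(0,.15,.01):
    m=(L[:,0]>lo)&(L[:,0]<lo+.01)&(L[:,2]<.035)&(L[:,2]>-.03); l=L[m]
    if len(l): print(lo.round(2),m.sum(),l[:,1].min().round(4),l[:,1].max().round(4),np.median(l[:,2]).round(4))
m=(L[:,2]<.02)&(L[:,2]>-.01)&(L[:,0]>.025)&(L[:,0]<.085); l=L[m]
print(np.linalg.lstsq(np.c_[l[:,:2],np.ones(len(l))],l[:,2],rcond=None)[0], cv2.minAreaRect(l[:,:2].astype('f')))
E
```

```text
0.0 2281 -0.0227 0.0237 -0.0228
0.01 1238 -0.0201 0.0207 -0.0258
0.02 2246 -0.0221 0.0229 0.0069
0.03 1491 -0.022 0.023 0.009
0.04 1693 -0.0236 0.0242 0.0091
0.05 1236 -0.0236 0.0244 0.0092
0.06 1289 -0.0236 0.0242 0.0092
0.07 1725 -0.035 0.0245 0.009
0.08 1594 -0.0351 0.0239 0.0091
0.09 927 -0.0229 0.0227 0.0093
0.1 1004 -0.0258 0.0259 0.0093
0.11 88 -0.0234 0.0244 0.0098
[-0.00541191  0.02204528  0.0093467 ] ((0.054877012968063354, -0.0052795205265283585), (0.05974261462688446, 0.05957190692424774), 0.017169350758194923)
```

Request:
carry_out([
  [0,-2,-1,0,0,0],
  [-0.2,-6,-2,0,0,-2],
  [-0.3,-10.5,-2,0,0,-4],
  [-0.5,-15,-2,0,0,-6],
  [-0.7,-19.5,-2,0,0,-8],
  [-0.9,-24,-2,0,0,-10],
  [-1.1,-28.5,-2,0,0,-12],
  [-1.3,-33,-2,0,0,-14],
  [-1.5,-37,-2,0,0,-15.4],
  [-1.5,-38.7,-2,0,0,-15.4],
  [-1.5,-38.7,-2,0,0,-15.4],
  [-1.5,-38.7,-2,0,0,-15.4],
])

```text
t: 5.65
position: [0.415, 0.156, 0.12]
eef_rot: [3.105, 0.472, -0.003]
contact_force: [-0.2, -0.1, -4.7]
grip_width: 0.0157
grasp_force: 45.0
```

```bash
python3 - <<'E'
from h import *
c,M=cam('wrist'); im,d=manip.snapshot('wrist'); s=manip.observe(); print(s['grip_width'],s['contact_force'])
cv2.imwrite('pics/w3.png',im); np.save('w3.npy',d); np.save('w3M.npy',M)
mv([.4148,.1576,.05],17.4)
H=np.array(c['hand_eye'])
v,u=np.mgrid[0:400,0:640]; ok=(d>0); P=pts(c,M,np.c_[u[ok],v[ok]],d[ok]); L=pts(c,H,np.c_[u[ok],v[ok]],d[ok])
for r in manip.silhouettes('wrist','stand')[:1]+manip.silhouettes('wrist','buffer')[:1]:
    m=r['pixels'][ok]; print(r['conf'],m.sum(),np.percentile(L[m],[2,50,98],axis=0).round(4).tolist(),np.percentile(P[m],[2,50,98],axis=0).round(4).tolist()); print(cv2.minAreaRect(L[m][:,:2].astype('f')))
E
```

```text
0.015808885078859993 [ 0.43894955  0.06730234 -5.67341165]
mv [ 0.02 -0.18  7.02] turn [ 0.04  0.08 -0.13] now [0.4152 0.1559 0.1202] heading 17.27 tilt 0.09
0.65 22836 [[-0.0391, -0.0597, 0.1047], [0.0902, -0.0018, 0.1075], [0.1485, 0.0565, 0.1092]] [[0.3692, 0.1013, 0.0106], [0.4992, 0.1846, 0.0123], [0.5643, 0.2476, 0.0154]]
((0.049938566982746124, -0.0016183629631996155), (0.12608391046524048, 0.20640450716018677), 89.7101058959961)
```

View pics/w3.png

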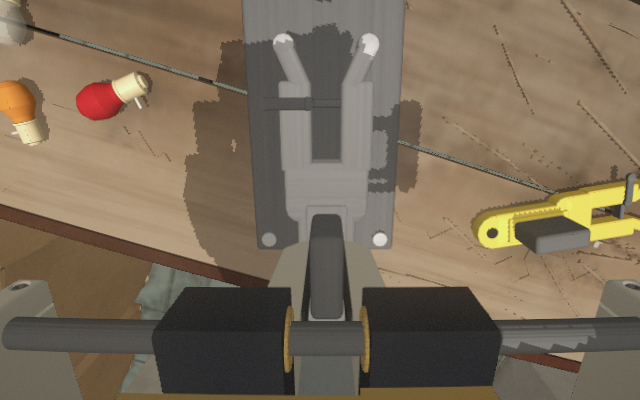

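The deck is under the hook and in line with it (deck axis 1.6 mm to the tool's −y, angle within 0.3°). The pin lies above the picture. I lower the hook.

Request:
carry_out([
  [0,-0.17,3,0,0,0],
  [0,-0.17,6,0,0,0],
  [0,-0.17,7.8,0,0,0],
  [0,-0.17,8.2,0,0,0],
  [0,-0.17,8.3,0,0,0],
  [0,-0.17,8.3,0,0,0],
])

```text
t: 6.55
position: [0.4155, 0.1588, 0.0382]
eef_rot: [-3.105, -0.473, -0.002]
contact_force: [-0.3, 0.3, -3.7]
grip_width: 0.0155
grasp_force: 45.0
```

Request:
carry_out([
  [0,0,0.1,0,0,0],
  [0,0,0.15,0,0,0],
  [0,0,0.15,0,0,0],
])

```text
t: 6.92
position: [0.4151, 0.1588, 0.0362]
eef_rot: [-3.106, -0.474, -0.0]
contact_force: [0.5, 1.2, -4.6]
grip_width: 0.0154
grasp_force: 45.0
```

Request:
carry_out([
  [0,0,0.1,0,0,0],
  [0,0,0.15,0,0,0],
  [0,0,0.15,0,0,0],
])

```text
t: 7.3
position: [0.4151, 0.1588, 0.0353]
eef_rot: [-3.105, -0.474, -0.001]
contact_force: [-2.1, -0.8, 11.0]
grip_width: 0.0157
grasp_force: 45.0
```

Request:
carry_out([
  [0,0,-0.06,0,0,0],
  [1,0,-0.06,0,0,0],
  [1,0,-0.06,0,0,0],
])

```text
t: 7.68
position: [0.424, 0.1614, 0.0353]
eef_rot: [3.105, 0.473, -0.003]
contact_force: [-2.4, -1.7, 5.7]
grip_width: 0.0153
grasp_force: 45.0
```

```bash
python3 - <<'E'
from h import *
s=manip.observe(); print(s['contact_force'],s['torque']); mv([.4148,.1576,.035],17.4)
ims=[]
for n in ['top','side']:
    im,d=manip.snapshot(n)
    for q in ['hook_grip','latch','buffer']:
        for r in manip.find_in(n,q)[:1]: print(n,q,r['conf'],np.array(r['location'])*[640,400])
    r=(slice(145,245),slice(230,330)) if n=='top' else (slice(220,300),slice(230,330))
    ims.append(cv2.resize(im[r],(400,400),interpolation=cv2.INTER_CUBIC))
cv2.imwrite('pics/ts.png',np.hstack(ims))
E
```

```text
[-2.37718324 -1.70089034  5.69442416] [-0.33921044  0.81990501 -0.00734892]
mv [-0.99  0.09  0.03] turn [ 0.02  0.1  -0.06] now [0.424  0.1614 0.0353] heading 17.34 tilt 0.1
top hook_grip 0.62 [349.376 222.52 ]
top buffer 0.51 [267.328 182.6  ]
side hook_grip 0.8 [333.184 252.32 ]
```

View pics/ts.png

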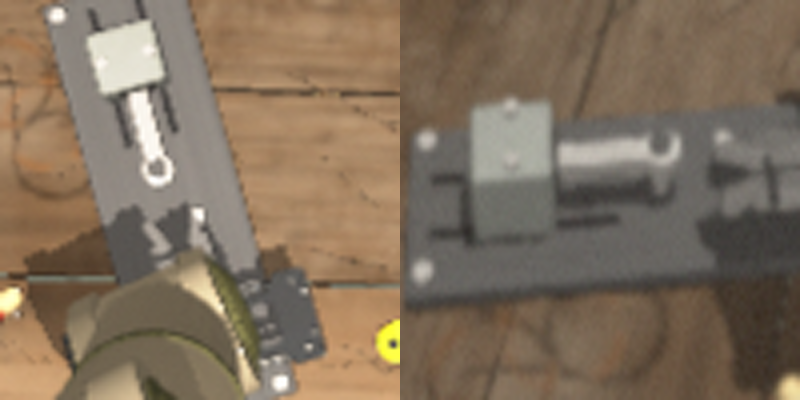

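The top view shows the prong tips at crop (148,225) and (198,213) and the pin head at (155,170): lined up, about 40 mm short. I slide forward with light deck contact.

Request:
carry_out([
  [0.3,0,-0.05,0,0,0],
  [1.3,0,-0.05,0,0,0],
  [2.3,0,-0.05,0,0,0],
  [3.3,0,-0.05,0,0,0],
  [4,0,-0.05,0,0,0],
  [4,0,-0.05,0,0,0],
])

```text
t: 8.82
position: [0.4634, 0.1739, 0.0356]
eef_rot: [-3.106, -0.474, -0.001]
contact_force: [-0.5, -0.8, -4.9]
grip_width: 0.0155
grasp_force: 45.0
```

```bash
cat >> h.py <<'E'
def st():
    s=manip.observe(); a=np.radians(17.4); A=np.array([[np.cos(a),np.sin(a)],[-np.sin(a),np.cos(a)]])
    print('stand xy mm',(A@(s['position'][:2]-[.5293,.1935])*1e3).round(1),'z',s['position'][2].round(4),'F',(A@s['contact_force'][:2]).round(2),s['contact_force'][2].round(2),'tq',s['torque'].round(2),s['t'])
E
python3 -c "from h import *; st()"
```

```text
stand xy mm [-68.8   1. ] z 0.0356 F [-0.73 -0.63] -4.93 tq [-0.07  0.16 -0.01] 8.825
```

Request:
carry_out([
  [0.5,0,0,0,0,0],
  [1,0,0,0,0,0],
  [1.3,0,0,0,0,0],
  [1.3,0,0,0,0,0],
])

```text
t: 9.32
position: [0.4754, 0.1776, 0.0357]
eef_rot: [-3.106, -0.474, -0.0]
contact_force: [-0.7, -0.2, -5.2]
grip_width: 0.0157
grasp_force: 45.0
```

Request:
carry_out([
  [0.2,0,0,0,0,0],
  [0.4,0,0,0,0,0],
  [0.4,0,0,0,0,0],
])

```text
t: 9.7
position: [0.4792, 0.1788, 0.0357]
eef_rot: [-3.106, -0.474, -0.0]
contact_force: [-0.8, -0.0, -4.7]
grip_width: 0.0159
grasp_force: 45.0
```

Request:
carry_out([
  [0.2,0,0,0,0,0],
  [0.4,0,0,0,0,0],
  [0.4,0,0,0,0,0],
])

```text
t: 10.07
position: [0.4829, 0.1799, 0.0356]
eef_rot: [3.106, 0.474, -0.0]
contact_force: [0.1, 0.6, -4.6]
grip_width: 0.0157
grasp_force: 45.0
```

Request:
carry_out([
  [0.2,0,0,0,0,0],
  [0.4,0,0,0,0,0],
  [0.4,0,0,0,0,0],
])

```text
t: 10.45
position: [0.4858, 0.1809, 0.0356]
eef_rot: [3.105, 0.474, -0.003]
contact_force: [-3.9, -0.7, -2.3]
grip_width: 0.0158
grasp_force: 45.0
```

Request:
carry_out([
  [0.2,0,0,0,0,0],
  [0.4,0,0,0,0,0],
  [0.4,0,0,0,0,0],
])

```text
t: 10.82
position: [0.4892, 0.1819, 0.0356]
eef_rot: [3.105, 0.474, -0.004]
contact_force: [-5.9, -1.6, -1.4]
grip_width: 0.0154
grasp_force: 45.0
```

Request:
carry_out([
  [0.2,0,0,0,0,0],
  [0.3,0,0,0,0,0],
  [0.3,0,0,0,0,0],
])

```text
t: 11.2
position: [0.4906, 0.1821, 0.0355]
eef_rot: [3.104, 0.474, -0.008]
contact_force: [-9.8, -3.0, 1.8]
grip_width: 0.0159
grasp_force: 45.0
```

```bash
python3 -c "from h import *; st()"
```

```text
stand xy mm [-40.3   0.7] z 0.0355 F [-10.22   0.1 ] 1.78 tq [-0.46  1.98  0.08] 11.2
```

Request:
carry_out([
  [0.1,0,-0.02,0,0,0],
  [0.2,0,-0.03,0,0,0],
  [0.2,0,-0.03,0,0,0],
])

```text
t: 11.58
position: [0.4915, 0.1823, 0.0357]
eef_rot: [3.104, 0.474, -0.011]
contact_force: [-11.8, -3.3, 3.1]
grip_width: 0.0153
grasp_force: 45.0
```

Request:
carry_out([
  [0.1,0,0,0,0,0],
  [0.2,0,0,0,0,0],
  [0.2,0,0,0,0,0],
])

```text
t: 11.95
position: [0.4926, 0.1827, 0.0356]
eef_rot: [3.103, 0.474, -0.013]
contact_force: [-13.7, -3.0, 5.1]
grip_width: 0.0155
grasp_force: 45.0
```

Request:
carry_out([
  [0.1,0,0,0,0,0],
  [0.2,0,0,0,0,0],
  [0.2,0,0,0,0,0],
])

```text
t: 12.32
position: [0.4947, 0.1837, 0.0357]
eef_rot: [3.104, 0.475, -0.012]
contact_force: [-12.8, -1.5, 3.6]
grip_width: 0.0156
grasp_force: 45.0
```

```bash
python3 -c "from h import *; st()"
```

```text
stand xy mm [-36.   1.] z 0.0357 F [-12.68   2.37] 3.62 tq [-0.32  2.66  0.15] 12.325
```

Request:
carry_out([
  [0.1,0,-0.02,0,0,0],
  [0.2,0,-0.02,0,0,0],
  [0.2,0,-0.02,0,0,0],
])

```text
t: 12.7
position: [0.4982, 0.1853, 0.0358]
eef_rot: [3.105, 0.476, -0.008]
contact_force: [-9.4, -0.1, -0.7]
grip_width: 0.0156
grasp_force: 45.0
```

Request:
carry_out([
  [0.1,0,0,0,0,0],
  [0.2,0,0,0,0,0],
  [0.2,0,0,0,0,0],
])

```text
t: 13.08
position: [0.5007, 0.1862, 0.0359]
eef_rot: [3.105, 0.476, -0.006]
contact_force: [-8.6, 0.0, -3.2]
grip_width: 0.0157
grasp_force: 45.0
```

Request:
carry_out([
  [0.1,0,0,0,0,0],
  [0.2,0,0,0,0,0],
  [0.2,0,0,0,0,0],
])

```text
t: 13.45
position: [0.5034, 0.1871, 0.0359]
eef_rot: [-3.105, -0.476, 0.004]
contact_force: [-5.5, 1.0, -3.9]
grip_width: 0.0156
grasp_force: 45.0
```

```bash
python3 -c "from h import *; st()"
```

```text
stand xy mm [-26.7   1.6] z 0.0359 F [-4.95  2.58] -3.93 tq [0.24 1.47 0.19] 13.45
```

Request:
carry_out([
  [0.1,0,0,0,0,0],
  [0.2,0,0,0,0,0],
  [0.2,0,0,0,0,0],
])

```text
t: 13.82
position: [0.5062, 0.1878, 0.036]
eef_rot: [-3.105, -0.475, 0.001]
contact_force: [-3.5, 1.6, -5.8]
grip_width: 0.0153
grasp_force: 45.0
```

Request:
carry_out([
  [0.1,0,0,0,0,0],
  [0.2,0,0,0,0,0],
  [0.2,0,0,0,0,0],
])

```text
t: 14.2
position: [0.5098, 0.1887, 0.0364]
eef_rot: [-3.105, -0.474, -0.004]
contact_force: [-1.0, 4.3, -5.7]
grip_width: 0.0159
grasp_force: 45.0
```

Request:
carry_out([
  [0.1,0,0,0,0,0],
  [0.2,0,0,0,0,0],
  [0.2,0,0,0,0,0],
])

```text
t: 14.58
position: [0.5109, 0.1877, 0.0362]
eef_rot: [3.105, 0.471, 0.0]
contact_force: [-0.5, 0.3, -4.8]
grip_width: 0.0157
grasp_force: 45.0
```

```bash
python3 -c "from h import *; st()"
```

```text
stand xy mm [-19.3  -0. ] z 0.0362 F [-0.42  0.48] -4.76 tq [-0.05  0.09  0.01] 14.575
```

Request:
carry_out([
  [0.1,0,0,0,0,0],
  [0.3,0,0,0,0,0],
  [0.3,0,0,0,0,0],
])

```text
t: 14.95
position: [0.5135, 0.1893, 0.0362]
eef_rot: [3.106, 0.473, -0.0]
contact_force: [-0.1, -0.4, -5.4]
grip_width: 0.0159
grasp_force: 45.0
```

Request:
carry_out([
  [0.1,0,0,0,0,0],
  [0.2,0,0,0,0,0],
  [0.2,0,0,0,0,0],
])

```text
t: 15.32
position: [0.5146, 0.1898, 0.0361]
eef_rot: [3.105, 0.474, -0.002]
contact_force: [-2.0, -0.9, -3.3]
grip_width: 0.0158
grasp_force: 45.0
```

```bash
python3 -c "from h import *; st()"
```

```text
stand xy mm [-15.1   0.8] z 0.0361 F [-2.2  -0.21] -3.26 tq [-0.34  0.75 -0.04] 15.325
```

Slot end reached at −15 mm with only light force. Now I back off through the play and tug.

Request:
carry_out([
  [-0.4,0,0,0,0,0],
  [-0.8,0,0,0,0,0],
  [-1.2,0,0,0,0,0],
  [-1.2,0,0,0,0,0],
])

```text
t: 15.82
position: [0.5035, 0.1864, 0.0362]
eef_rot: [3.106, 0.474, -0.0]
contact_force: [0.7, -0.5, -4.2]
grip_width: 0.0157
grasp_force: 45.0
```

Request:
carry_out([
  [-0.1,0,0,0,0,0],
  [-0.3,0,0,0,0,0],
  [-0.3,0,0,0,0,0],
])

```text
t: 16.2
position: [0.5008, 0.1855, 0.0362]
eef_rot: [3.106, 0.474, -0.0]
contact_force: [-0.2, -0.5, -5.1]
grip_width: 0.0158
grasp_force: 45.0
```

Request:
carry_out([
  [-0.1,0,0,0,0,0],
  [-0.2,0,0,0,0,0],
  [-0.2,0,0,0,0,0],
])

```text
t: 16.58
position: [0.4989, 0.1849, 0.0362]
eef_rot: [3.106, 0.474, -0.0]
contact_force: [0.5, -0.2, -6.0]
grip_width: 0.0159
grasp_force: 45.0
```

```bash
python3 -c "from h import *; st()"
```

```text
stand xy mm [-31.5   0.9] z 0.0362 F [ 0.45 -0.31] -6.0 tq [-0.03  0.11 -0.01] 16.575
```

Request:
carry_out([
  [-0.1,0,0,0,0,0],
  [-0.2,0,0,0,0,0],
  [-0.2,0,0,0,0,0],
])

```text
t: 16.95
position: [0.4974, 0.1845, 0.0362]
eef_rot: [-3.106, -0.474, -0.001]
contact_force: [1.1, 0.8, -6.3]
grip_width: 0.0162
grasp_force: 45.0
```

Request:
carry_out([
  [-0.1,0,0,0,0,0],
  [-0.2,0,0,0,0,0],
  [-0.2,0,0,0,0,0],
])

```text
t: 17.32
position: [0.496, 0.1841, 0.0363]
eef_rot: [-3.105, -0.474, -0.002]
contact_force: [4.1, 2.5, -8.6]
grip_width: 0.0158
grasp_force: 45.0
```

```bash
python3 -c "from h import *; st()"
```

```text
stand xy mm [-34.6   1. ] z 0.0363 F [4.69 1.16] -8.55 tq [ 0.19 -0.87 -0.03] 17.325
```

Request:
carry_out([
  [-0.1,0,0,0,0,0],
  [-0.2,0,0,0,0,0],
  [-0.3,0,0,0,0,0],
  [-0.3,0,0,0,0,0],
  [-0.3,0,0,0,0,0],
  [-0.3,0,0,0,0,0],
])

```text
t: 18.08
position: [0.4944, 0.1837, 0.0364]
eef_rot: [-3.105, -0.473, -0.006]
contact_force: [8.2, 2.8, -11.5]
grip_width: 0.0163
grasp_force: 45.0
```

```bash
python3 -c "from h import *; st()"
```

```text
stand xy mm [-36.2   1. ] z 0.0364 F [8.69 0.18] -11.54 tq [ 0.35 -1.54 -0.05] 18.075
```

Request:
carry_out([
  [-0.1,0,0,0,0,0],
  [-0.1,0,0,0,0,0],
  [-0.1,0,0,0,0,0],
  [-0.1,0,0,0,0,0],
  [-0.1,0,0,0,0,0],
  [-0.1,0,0,0,0,0],
])

```text
t: 18.82
position: [0.4939, 0.1835, 0.0364]
eef_rot: [-3.105, -0.473, -0.007]
contact_force: [8.9, 2.7, -12.3]
grip_width: 0.0156
grasp_force: 45.0
```

Request:
carry_out([
  [0.2,0,0,0,0,0],
  [0.5,0,0,0,0,0],
  [0.8,0,0,0,0,0],
  [1.2,0,0,0,0,0],
  [1.5,0,0,0,0,0],
  [1.5,0,0.05,0,0,0],
  [1.5,0,0.1,0,0,0],
  [1.5,0,0.1,0,0,0],
])

```text
t: 19.82
position: [0.5055, 0.187, 0.0354]
eef_rot: [3.106, 0.474, -0.0]
contact_force: [-0.8, -0.9, -0.2]
grip_width: 0.0159
grasp_force: 45.0
```

```bash
python3 -c "from h import *; st()"
```

```text
stand xy mm [-24.6   0.9] z 0.0354 F [-1.07 -0.6 ] -0.17 tq [-0.06  0.23 -0.04] 19.825
```

Tug done (about 9.5 N, roughly 3.7 mm). The hook is mid-play and resting on the deck, so I release it and lift away.

Request:
carry_out([
  [0,0,0,0,0,0],
  [0,0,0,0,0,0],
  [0,0,0,0,0,0],
  [0,0,0,0,0,0],
  [0,0,0,0,0,0],
], grip=5)

```text
t: 20.45
position: [0.5058, 0.1871, 0.0352]
eef_rot: [-3.106, -0.474, -0.0]
contact_force: [0.7, -0.1, -0.0]
grip_width: 0.0496
grasp_force: 0.0
```

Request:
carry_out([
  [0,0,-1,0,0,0],
  [0,0,-4,0,0,0],
  [0,0,-8,0,0,0],
  [0,0,-12,0,0,0],
  [0,0,-12,0,0,0],
])

```text
t: 21.08
position: [0.5072, 0.1876, 0.1586]
eef_rot: [-3.104, -0.473, -0.009]
contact_force: [0.3, 0.4, -0.9]
grip_width: 0.0499
grasp_force: 0.0
```

```bash
python3 - <<'E'
from h import *
c,M=cam('wrist'); im,d=manip.snapshot('wrist'); cv2.imwrite('pics/w4.png',im); st()
v,u=np.mgrid[0:400,0:640]; ok=d>0; P=pts(c,M,np.c_[u[ok],v[ok]],d[ok])
for r in manip.silhouettes('wrist','hook_grip')[:1]:
    m=r['pixels'][ok]; p=P[m]; t=p[p[:,2]>.052]; print(r['conf'],'rib',len(t),cv2.minAreaRect(t[:,:2].astype('f')),np.median(t,0).round(4))
E
```

```text
stand xy mm [-23.8   1. ] z 0.1569 F [-0.39  0.72] -0.07 tq [ 0.05  0.05 -0.01] 21.125
0.77 rib 1 ((0.5569273829460144, 0.14653648436069489), (0.0, 0.0), 0.0) [0.5569 0.1465 0.2551]
```

View pics/w4.png

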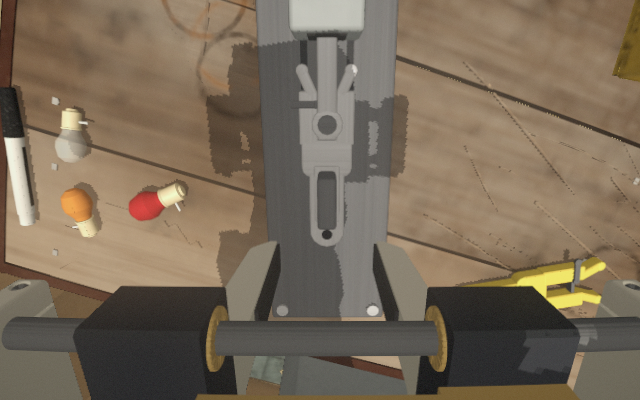

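The hook lies on the deck with the pin head at (327,125) in its slot. The latch tab at (300,102) points straight across, so the latch is shut, and the gripper is clear.

```bash
python3 -c "from h import *; print(manip.hand_in())"
```

```text
the job is handed in; nothing more can be done
None
```

I coupled the hook on the stand's pin, proved the latch with a tug of about 9 N (roughly 3.5 mm of pin travel), left the hook on the deck with the latch shut and the gripper clear, and handed the job in at about 21 s; no verdict came back.

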